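Nest the parts cups and hold the carousel with them at the front

TASK

Nest the steel parts cups in size order on the carousel, which rests at its stop: the medium one inside the large one that already stands there, the small one inside the medium, upright and let go. Then take the carousel by its upright post and turn it counterclockwise, seen from above, until the nested cups stand at the front in line with the pointer on the foot. Hold it still there and finish while still holding the post, since its spring turns it back; keep the bush and nipple in their seats and leave the die ring and tape rolls on the bench alone.

Things in the scene. Friction and masses are not known exactly. Their poses are not given: they have to be found in the camera images.
- carousel: The carousel's fixed grey foot. Origin on the bench under the turning axis, z up; its own -x is its front, where an upright pointer (26 mm wide, 44 mm high) stands 157 to 169 mm from the axis. On it turns an aluminium disc, 276 mm across, top 40 mm above the bench, with three seats on a circle of 90 mm radius; at the stop they lie 0.6, 1.65 and 2.7 rad of turning short of the front.
- front_spot (a point): Point on the disc's top (40 mm above the bench) 90 mm from the axis, straight at the front by the pointer; fixed, does not turn. The nested cups' axis belongs here at the end.
- turntable: The aluminium disc that turns on the foot, with its post. Origin on the axis, 28 mm above the bench, z up; its yaw equals the foot's at the stop (start) and grows counterclockwise seen from above, by 3.0 rad at most. A spring always pulls it back to the stop: about 0.22 N m there and 0.1 N m more per rad (2.5 to 5.5 N at the post); damping 0.25 N m s/rad.
- post: Free-spinning steel sleeve of the upright post on the disc, 90 mm from the axis, across from the middle seat; carried round with the disc. 22 mm diameter, 60 mm high; origin at its middle, 86 mm above the bench, z up. Its spindle ends 6 mm above it, 122 mm above the bench. Held tight, the sleeve still lets the disc turn, so the gripper need not turn.
- cup_large: Large plain steel cup, open at the top: 76 mm outside diameter, 50 mm high, wall 3 mm, bottom 4 mm thick (70 mm inside). Origin at the centre of its underside, z up to the mouth. Stands loose in one of the three seats, which one varies; a seat's floor is the disc's top, with a lip 5 mm high and 81 mm inside diameter round it.
- cup_medium: Medium plain steel cup: 56 mm outside diameter, 70 mm high, wall 3 mm, bottom 4 mm (50 mm inside), 0.15 kg. Origin at the centre of its underside, z up. Stands upright on the bench, left or right of the carousel. Nested, it stands 24 mm proud of the large cup.
- cup_small: Small plain steel cup: 40 mm outside diameter, 90 mm high, wall 3 mm, bottom 4 mm, 0.10 kg. Origin at the centre of its underside, z up. Stands upright on the bench on the other side of the carousel. Nested, it stands 24 mm proud of the medium cup.
- bush: Plain steel bush, 42 mm diameter, 40 mm high, standing loose in another seat of the carousel; bystander. Origin at the centre of its underside.
- nipple: Brass threaded pipe nipple with a hexagon, 27x30 mm, 48 mm high, standing loose in the third seat of the carousel; bystander. Origin at the centre of its underside.
- die_ring: Steel die ring, 80 mm diameter, 26 mm high, on the bench at the far right; bystander. Origin at the centre of its underside.
- seat1 (a point): Centre of the floor of the seat that lies 0.6 rad short of the front at the start; turns with the disc.
- seat2 (a point): The same for the seat 1.65 rad short of the front.
- seat3 (a point): The same for the seat 2.7 rad short of the front.
- masking_tape: Roll of masking tape, 94 mm diameter, 25 mm high, on the bench at the left; bystander. Origin at the centre of its underside.
- ptfe_tape: Small spool of thread tape, 52 mm diameter, 14 mm high, on the bench at the near right; bystander. Origin at the centre of its underside.
Mind the look-alikes: they are no part of the job. What is shaped like the cup_small but purple is not meant.

How it is judged:
On the way:
1. the small cup stands in the medium one and that in the large one, upright and let go, the carousel at its stop (horizontal distance between cup_medium and cup_large below 0.012 m and z of cup_medium in the frame of cup_large between 0 and 0.01 m and angle between each of cup_medium, cup_small's own z axis and vertical below 0.12 rad and horizontal distance between cup_small and cup_medium below 0.012 m and z of cup_small in the frame of cup_medium between 0 and 0.01 m and angle between cup_large's own z axis and vertical below 0.1 rad and height (world z) of cup_large between 0.032 and 0.05 m and height (world z) of bush between 0.032 and 0.05 m and height (world z) of nipple between 0.032 and 0.05 m and (horizontal distance between cup_large and seat1 below 0.03 m or horizontal distance between cup_large and seat2 below 0.03 m or horizontal distance between cup_large and seat3 below 0.03 m) and (horizontal distance between bush and seat1 below 0.03 m or horizontal distance between bush and seat2 below 0.03 m or horizontal distance between bush and seat3 below 0.03 m) and (horizontal distance between nipple and seat1 below 0.03 m or horizontal distance between nipple and seat2 below 0.03 m or horizontal distance between nipple and seat3 below 0.03 m) and contact force between the fingers and cup_large below 0.3 N and contact force between the fingers and cup_medium below 0.3 N and contact force between the fingers and cup_small below 0.3 N and distance of post from where it was at the start of the episode below 0.014 m), for 0.2 s.
At the end, for the whole second after the job is handed in: Cups nested in size order in their seat, let go, upright (0.12 rad), bottoms within 10 mm of each other; large cup's axis within 18 mm of the front spot; disc still (0.05 rad/s), fingers on the post (over 1 N); bush and nipple still in their seats (horizontal distance between cup_medium and cup_large below 0.012 m and z of cup_medium in the frame of cup_large between 0 and 0.01 m and angle between each of cup_medium, cup_small's own z axis and vertical below 0.12 rad and horizontal distance between cup_small and cup_medium below 0.012 m and z of cup_small in the frame of cup_medium between 0 and 0.01 m and angle between cup_large's own z axis and vertical below 0.1 rad and height (world z) of cup_large between 0.032 and 0.05 m and height (world z) of bush between 0.032 and 0.05 m and height (world z) of nipple between 0.032 and 0.05 m and (horizontal distance between cup_large and seat1 below 0.03 m or horizontal distance between cup_large and seat2 below 0.03 m or horizontal distance between cup_large and seat3 below 0.03 m) and (horizontal distance between bush and seat1 below 0.03 m or horizontal distance between bush and seat2 below 0.03 m or horizontal distance between bush and seat3 below 0.03 m) and (horizontal distance between nipple and seat1 below 0.03 m or horizontal distance between nipple and seat2 below 0.03 m or horizontal distance between nipple and seat3 below 0.03 m) and contact force between the fingers and cup_large below 0.3 N and contact force between the fingers and cup_medium below 0.3 N and contact force between the fingers and cup_small below 0.3 N and horizontal distance between cup_large and front_spot below 0.018 m and angular speed of turntable below 0.05 rad/s and contact force between the fingers and post above 1 N and distance between the grasp point and post below 0.05 m); the arm keeps its last pose, push and grip.
It fails at once if the die ring on the bench was moved more than 40 mm (distance of die_ring from where it was at the start of the episode above 0.04 m).
It fails at once if the masking tape on the bench was moved more than 40 mm (distance of masking_tape from where it was at the start of the episode above 0.04 m).
It fails at once if the ptfe tape on the bench was moved more than 40 mm (distance of ptfe_tape from where it was at the start of the episode above 0.04 m).
It also fails if it takes over 72 s, if anything falls off the work surface, if the arm or the gripper's body presses on something with over 40 N, if the wrist force passes 120 N, or if a joint passes its speed limit or range.

ROBOT

A 6-joint arm with a two-finger parallel gripper is mounted at the origin on a cart in front of the work surface, level with it; the furniture and walls round the work are solid. World frame = base frame: x ahead of the robot, y to its left, z up, the work surface at z = 0. Lengths are in m, angles in rad, forces in N, time in s.
With the tool pointing down it reaches from about 0.3 to 0.775 m from the base axis. Payload 14.6 kg.
Tool frame: the origin (TCP) lies at the very end of the fingers, on their centre line; the grasp point (between the pads) lies 19 mm behind it; z points along the fingers, y is the line along which they close (so a half turn about z gives the same grasp; the last joint's range is limited). The gripper opens to 94 mm and grips with 3 to 60 N. Pads are 16 mm wide; open, the fingers measure 119 mm over their backs; the gripper's body (75 mm by 177 mm) begins 78 mm behind the grasp point.
Start: joints at [-1.331, 0.3, 1.521, -0, 1.321, -0.067], TCP at [0.166, -0.524, 0.205] pointing down, gripper open.
Joint ranges: [-3.03, 3.03], [-0.79, 2.21], [0.23, 2.52], [-1.04, 4.18], [0, 3.07], [-2.55, 2.55]. Speed limits (rad/s): [2.22, 2.22, 2.57, 3.14, 3.14, 3.14].

INTERFACE

Orientations are given as a unit quaternion [x, y, z, w].
In Python, from plant import robot gives the robot as it stands.
- The arm moves only by the shell command python3 -m inch 'ROWS' [OPENING] [FORCE]. ROWS is JSON, a list of rows, each a list of 4 numbers: the shift along the tool's x, y, z normalised to -1 to 1, where 1 is 0.3 m, then the turn about the tool's z normalised to -1 to 1, where 1 is 0.5 rad. In form: [[dx, dy, dz, yaw], ...]. A call has 1 to 8 rows; each row is the pose to reach, as a shift and turn from the pose commanded when the call began, along the tool's axes at that moment; what a row does not reach only later rows make up. A row lasts 1/10 s, in which the tool goes at most 50 mm and 8.59 degrees, less where a joint would pass 70% of its speed; a pose out of reach is approached as far as the arm can. A call with a number of a shift or a turn outside -1 to 1 is refused whole. A call with a gripper value outside its range is refused whole. OPENING is the finger opening in mm, from 0 to 94, set as the call begins (- or left out, the last holds). The fingers move at their own pace and stop on an object; FORCE is the grip in N (left out, the last holds). Time passes only in rows, so rows that repeat a pose let the fingers close. It gives the time, the measured TCP pose, the force, the opening and the grip force at its end, in the units of the state.
- robot.read_state(): the state, without advancing time (a new reading comes with each control period).
- robot.get_image(name): name is "side" or "top" or "wrist"; returns a dict with "img" (420x560x3 uint8, red, green, blue), "vfov" (degrees; the focal length in pixels is half the picture's height over the tangent of half this angle, whatever the lens; pixels are square), "cx", "cy" (the principal point, pixels), "world_to_cam" (4x4, takes a point from world to camera coordinates). Camera axes: x right, y down, z forward; pixel columns grow to the right and rows downward; lengths in m; the calibration is good to about 2 mm. A picture is of the moment at which its call begins. There is no depth.
- robot.sign_off(): hands the job in; it is judged then, once.
The state is a dict: "clock": time; "q": joint angles; "qvel": joint speeds; "effort": joint torques, N m; "tool_pos": TCP position; "eef_rot": TCP orientation; "wrist_force": force on the tool from outside, world axes, zero at the start; "torque": the same for the moment, N m; "finger_gap": finger opening in m; "grasp_force": force on a finger pad.
Only numpy, scipy, OpenCV 4.12 (cv2) and the standard library are available. Lean on these libraries where they do the work, as an engineer would, in place of code of your own. Each camera call takes 0.05 s, during which the arm holds its last target. There are 200 camera calls.

## Working session

There is one attempt and no reset: what is moved stays moved. The work goes in short steps, Python scripts to look and compute and a shell command to move; the robot and the scene stay as the last step left them, time stands still between calls to the robot, and variables do not carry over. Pictures are saved under pics/ and viewed, at most 10 in all, crops included, and the job is handed in when it is done.

```bash
mkdir -p pics; cat > h.py <<'E'
import numpy as np, cv2
from plant import robot
def snap(n,f):
    d=robot.get_image(n); cv2.imwrite(f,d["img"][:,:,::-1])
    np.savez(f.replace('.png','.npz'),M=d["world_to_cam"],v=d["vfov"],c=[d["cx"],d["cy"]]); return d
def load(f):
    z=np.load(f); return z['M'],210/np.tan(np.radians(float(z['v']))/2),z['c']
def toz(f,u,v,h):
    M,F,c=load(f); R=M[:3,:3];t=M[:3,3]; o=-R.T@t
    r=R.T@np.array([(u-c[0])/F,(v-c[1])/F,1]); return o+r*(h-o[2])/r[2]
def px(f,p):
    M,F,c=load(f); q=M[:3,:3]@np.array(p)+M[:3,3]; return q[:2]/q[2]*F+c
E
python3 - <<'E'
from h import *
for n in("top","side"):
    d=snap(n,f"pics/{n}0.png"); print(n,d["vfov"],d["cx"],d["cy"],np.round(d["world_to_cam"],3).tolist())
s=robot.read_state(); print({k:np.round(v,3).tolist() for k,v in s.items()})
E
```

```text
top 52.7945758146124 278.88967683286404 206.1766072767694 [[-0.052, -0.999, -0.004, -0.05], [-0.973, 0.052, -0.227, 0.513], [0.227, -0.008, -0.974, 1.346], [0.0, 0.0, 0.0, 1.0]]
side 49.57818865431431 283.3739712428023 204.20028655144296 [[0.718, -0.696, -0.01, -0.387], [-0.335, -0.333, -0.882, 0.23], [0.61, 0.636, -0.472, 1.263], [0.0, 0.0, 0.0, 1.0]]
{'clock': 0.1, 'q': [-1.331, 0.3, 1.522, -0.0, 1.321, -0.067], 'qvel': [-0.001, -0.001, -0.002, 0.001, -0.0, 0.0], 'effort': [0.003, -53.265, -35.328, 0.071, 0.023, -0.0], 'tool_pos': [0.166, -0.524, 0.205], 'eef_rot': [0.988, 0.153, -0.0, -0.001], 'wrist_force': [-0.155, -0.376, 0.229], 'torque': [-0.04, -0.029, 0.006], 'grasp_force': 0.0, 'finger_gap': 0.094}
```

View pics/top0.png

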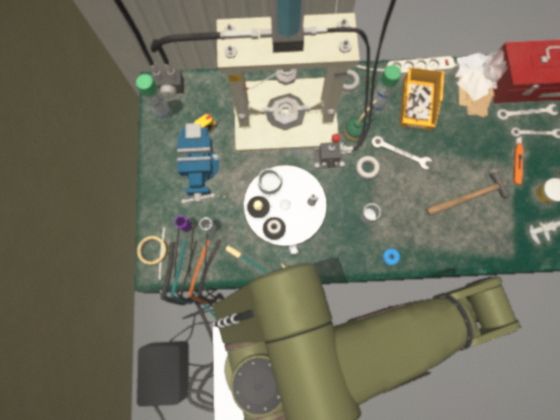

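View pics/side0.png

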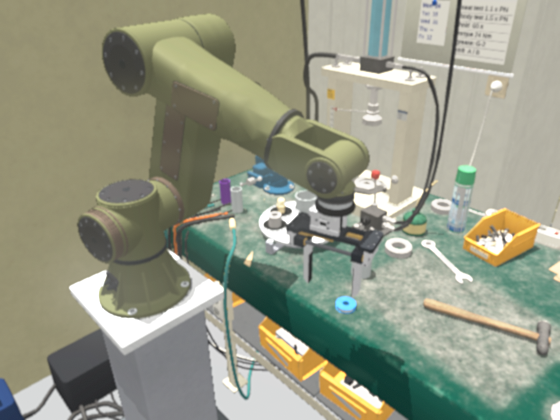

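The purple cup-shape is at (183,223) and a steel one at (206,224). The medium cup is at (372,212) and the large one at (270,182) on the disc; the pointer is near (293,250) and the post near (312,200). The steel cup at (206,224) fits cup_small because the purple one is ruled out. I'll confirm this in an enlarged crop.

```bash
python3 - <<'E'
import cv2
a=cv2.imread('pics/top0.png')[155:265,160:310]; cv2.imwrite('pics/c1.png',cv2.resize(a,None,fx=5,fy=5,interpolation=cv2.INTER_CUBIC))
a=cv2.imread('pics/top0.png')[150:275,300:420]; cv2.imwrite('pics/c2.png',cv2.resize(a,None,fx=4,fy=4,interpolation=cv2.INTER_CUBIC))
E
```

```text
(no output)
```

View pics/c1.png

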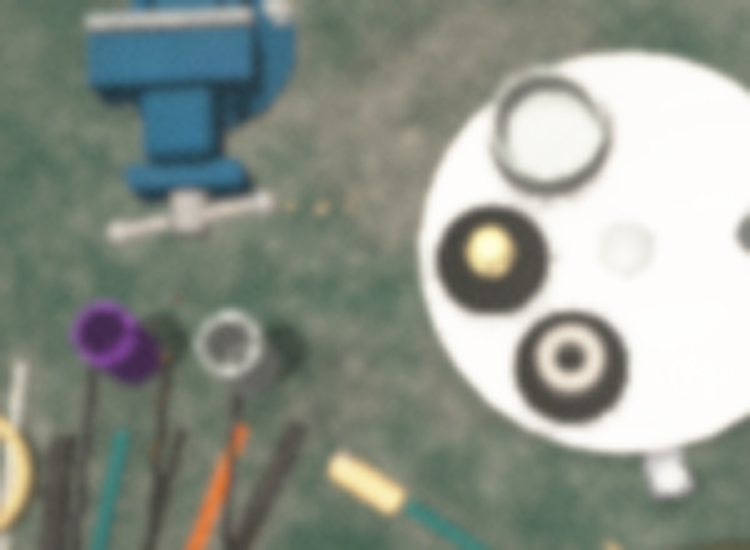

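View pics/c2.png

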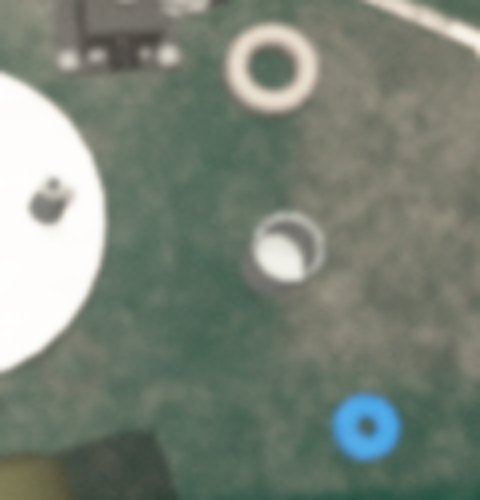

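The crop confirms it: plain steel small cup with its mouth at about (205.8,223.6), and the purple decoy to its left at (181,221). The medium cup's mouth is at (372.2,211.8). The large cup is at (270.2,181.6) in seat 3, the nipple is in seat 2 and the bush in seat 1.

```bash
python3 - <<'E'
from h import *
f='pics/top0.npz'
P={'axis':(285,205.3,.04),'large':(270.2,181.6,.09),'nip':(258.2,204.8,.088),'bush':(274,226.6,.08),'pointer':(293.6,250,.044),'post':(312,198,.122),'medium':(372.2,211.8,.07),'small':(205.8,223.6,.09),'purple':(181,221.5,.09),'die':(368,167.2,.026),'ptfe':(391.7,256.7,.014),'presscorner':(250,150,.02),'block':(330,165,.0),'blocktop':(330,150,.06),'vise':(197,192,.03)}
W={}
for k,v in P.items():
    W[k]=toz(f,*v); print(k,W[k].round(4))
a=W['axis']
for k in('large','nip','bush','pointer','post'):
    d=W[k]-a; print(k,np.hypot(d[0],d[1]).round(4),np.degrees(np.arctan2(d[1],d[0])).round(1))
s=robot.read_state()
from scipy.spatial.transform import Rotation as R
print(R.from_quat(s['eef_rot']).as_matrix().round(3))
E
```

```text
axis [ 0.5163 -0.0981  0.04  ]
large [ 0.5871 -0.0528  0.09  ]
nip [ 0.5113 -0.01    0.088 ]
bush [ 0.4382 -0.0578  0.08  ]
pointer [ 0.3636 -0.1179  0.044 ]
post [ 0.5163 -0.1833  0.122 ]
medium [ 0.4722 -0.3819  0.07  ]
small [0.4577 0.1608 0.09  ]
purple [0.4688 0.2405 0.09  ]
die [ 0.64   -0.3938  0.026 ]
ptfe [ 0.3278 -0.4442  0.014 ]
presscorner [0.7274 0.0135 0.02  ]
block [ 0.6636 -0.2663  0.    ]
blocktop [ 0.6976 -0.2622  0.06  ]
vise [0.5812 0.1996 0.03  ]
large 0.0841 32.6
nip 0.0882 93.2
bush 0.0879 152.7
pointer 0.154 -172.6
post 0.0852 -90.0
[[ 0.953  0.302 -0.   ]
 [ 0.302 -0.953  0.001]
 [ 0.    -0.001 -1.   ]]
```

```bash
python3 -m inch '[[0.3,-0.04,0,0.2],[0.6,-0.08,0,0.4],[0.9,-0.12,0,0.61],[0.9,-0.12,0,0.61],[0.9,-0.12,0,0.61],[0.9,-0.12,0,0.61],[0.9,-0.12,0,0.61]]' 94 3
```

```text
clock: 0.8
tool_pos: [0.4148, -0.4068, 0.2048]
eef_rot: [1.0, 0.003, -0.0, -0.0]
wrist_force: [-1.7, -0.8, 0.0]
finger_gap: 0.0938
grasp_force: 0.0
```

```bash
python3 - <<'E'
from h import *
snap('wrist','pics/w1.png')
f='pics/w1.npz'
print(px(f,(.4722,-.3819,.07)),robot.read_state()['tool_pos'])
M,F,c=load(f); print(F,c,-M[:3,:3].T@M[:3,3],M[:3,:3].round(3))
E
```

```text
[249.42076411 123.89137588] [ 0.41322227 -0.40774256  0.20487809]
373.42879380622367 [278.04690657 202.38026528] [ 0.48408467 -0.40548682  0.38369487] [[ 0.006 -1.    -0.   ]
 [-0.97  -0.006  0.242]
 [-0.242 -0.001 -0.97 ]]
```

View pics/w1.png

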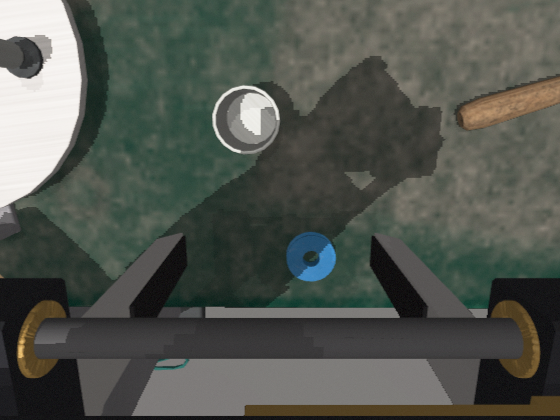

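The wrist view shows the medium cup's mouth centred at (246,119.5), the PTFE spool at (311,257) and the post's top near (25,57).

```bash
python3 - <<'E'
from h import *
f='pics/w1.npz'
print('medium',toz(f,246,119.5,.07),'post',toz(f,25,57,.118))
E
```

```text
medium [ 0.47571075 -0.37913695  0.07      ] post [ 0.51687208 -0.23601278  0.118     ]
```

The post's position disagrees between the two views, which suggests an equidistant fisheye lens (r = fθ) on the wrist camera. I'll check both cameras against that model.

```bash
cat >> h.py <<'E'
def fz(f,u,v,h):   # equidistant fisheye
    M,F,c=load(f); x,y=(u-c[0])/F,(v-c[1])/F; r=np.hypot(x,y)+1e-9; k=np.tan(r)/r
    return toz(f,c[0]+F*x*k,c[1]+F*y*k,h)
E
python3 - <<'E'
from h import *
f='pics/w1.npz'
for g in(toz,fz):
    print(g.__name__,'wrist: medium',g(f,246,119.5,.07).round(4),'post',g(f,25,57,.12).round(4))
    t='pics/top0.npz'
    W={k:g(t,*v) for k,v in {'axis':(285,205.3,.04),'l':(243.6,205.3,.04),'r':(326.3,205.3,.04),'pointer':(293.6,250,.044),'medium':(372.2,211.8,.07),'small':(205.8,223.6,.09),'large':(270.2,181.6,.09)}.items()}
    for k,v in W.items(): print(k,v.round(4))
    print('diam',np.linalg.norm(W['l']-W['r']))
E
```

```text
toz wrist: medium [ 0.4757 -0.3791  0.07  ] post [ 0.5166 -0.2373  0.12  ]
axis [ 0.5163 -0.0981  0.04  ]
l [0.5237 0.0412 0.04  ]
r [ 0.5089 -0.237   0.04  ]
pointer [ 0.3636 -0.1179  0.044 ]
medium [ 0.4722 -0.3819  0.07  ]
small [0.4577 0.1608 0.09  ]
large [ 0.5871 -0.0528  0.09  ]
diam 0.2785129801818991
fz wrist: medium [ 0.477  -0.3786  0.07  ] post [ 0.5402 -0.1968  0.12  ]
axis [ 0.5163 -0.0981  0.04  ]
l [0.5237 0.0414 0.04  ]
r [ 0.5089 -0.2376  0.04  ]
pointer [ 0.363 -0.118  0.044]
medium [ 0.4717 -0.3869  0.07  ]
small [0.4572 0.1633 0.09  ]
large [ 0.5872 -0.0527  0.09  ]
diam 0.27946159215457533
```

```bash
python3 -m inch '[[0.1,-0.05,0.07,0],[0.2,-0.09,0.15,0],[0.205,-0.092,0.15,0],[0.205,-0.092,0.15,0],[0.205,-0.092,0.15,0]]'
cat >> h.py <<'E'
def circ(f,p,rad,h,tol=25):
    """rim circle near predicted world point p, outer radius rad (m)"""
    g=cv2.cvtColor(cv2.imread(f),cv2.COLOR_BGR2GRAY); n=f.replace('.png','.npz')
    M,F,c=load(n); u=px(n,p); r=rad*F/(M[:3,:3]@np.array(p)+M[:3,3])[2]
    C=cv2.HoughCircles(cv2.medianBlur(g,3),cv2.HOUGH_GRADIENT_ALT if 0 else cv2.HOUGH_GRADIENT,1,3,param1=120,param2=12,minRadius=int(r*.88),maxRadius=int(r*1.12)+1)
    out=[k for k in C[0] if np.hypot(*(k[:2]-u))<tol][:4]
    print('pred',u.round(1),r.round(1))
    for k in out: print(k.round(1),toz(n,k[0],k[1],h).round(4))
E
python3 - <<'E'
from h import *
snap('wrist','pics/w2.png'); print(robot.read_state()['tool_pos'])
circ('pics/w2.png',(.475,-.380,.07),.028,.07)
E
```

```text
clock: 1.35
tool_pos: [0.4731, -0.3819, 0.1614]
eef_rot: [1.0, 0.0, 0.0, 0.0]
wrist_force: [-0.7, -0.6, 0.9]
finger_gap: 0.0941
grasp_force: 0.0
[ 0.47314484 -0.38188589  0.16151943]
pred [276.5 202.5] 37.5
[274.5 200.5  36.4] [ 0.4765 -0.3785  0.07  ]
[277.5 201.5  35.2] [ 0.4758 -0.3807  0.07  ]
[274.5 203.5  34.7] [ 0.4742 -0.3785  0.07  ]
[271.5 202.5  33.6] [ 0.475  -0.3762  0.07  ]
```

View pics/w2.png

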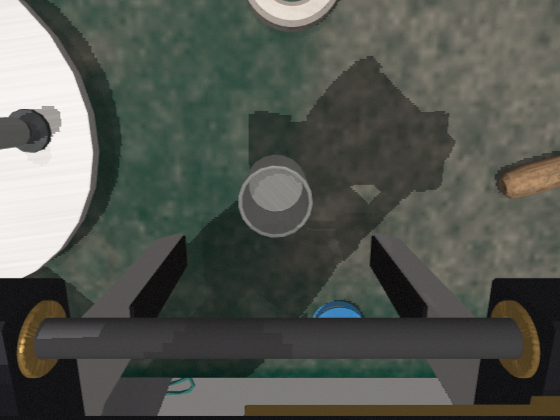

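```bash
python3 -m inch '[[0.007,-0.006,0.1,0],[0.007,-0.006,0.2,0],[0.007,-0.006,0.3,0],[0.007,-0.006,0.372,0],[0.007,-0.006,0.372,0],[0.007,-0.006,0.372,0]]' 94 && python3 -m inch '[[0,0,0,0],[0,0,0,0],[0,0,0,0],[0,0,0,0],[0,0,0,0],[0,0,0,0]]' 40 20
```

```text
clock: 2.0
tool_pos: [0.4761, -0.3797, 0.0502]
eef_rot: [1.0, 0.0, 0.0, 0.0]
wrist_force: [1.1, -1.2, 0.9]
finger_gap: 0.0938
grasp_force: 0.0
clock: 2.6
tool_pos: [0.4762, -0.379, 0.049]
eef_rot: [1.0, 0.001, 0.0, 0.0]
wrist_force: [0.5, -0.8, 2.3]
finger_gap: 0.056
grasp_force: 20.0
```

```bash
python3 -m inch '[[0,0,-0.1,0],[0,0,-0.25,0],[0,0,-0.4,0],[0,0,-0.5,0],[0,0,-0.55,0],[0,0,-0.55,0]]' && python3 -m inch '[[0.01,-0.1,0,0],[0.03,-0.25,0,0],[0.04,-0.4,0,0],[0.06,-0.55,0,0],[0.08,-0.7,0,0],[0.08,-0.85,0,0],[0.08,-0.967,0,0],[0.08,-0.967,0,0]]' && python3 -m inch '[[0,0,0,0],[0,0,0,0]]'
python3 - <<'E'
from h import *
snap('wrist','pics/w3.png'); print(robot.read_state()['tool_pos'])
circ('pics/w3.png',(.587,-.053,.09),.038,.09)
E
```

```text
clock: 3.2
tool_pos: [0.4767, -0.3793, 0.216]
eef_rot: [1.0, 0.001, 0.001, 0.001]
wrist_force: [0.2, 0.1, -2.0]
finger_gap: 0.0561
grasp_force: 20.0
clock: 4.0
tool_pos: [0.4991, -0.0853, 0.2125]
eef_rot: [1.0, 0.003, -0.001, -0.001]
wrist_force: [-0.4, -0.2, -1.3]
finger_gap: 0.056
grasp_force: 20.0
clock: 4.2
tool_pos: [0.4994, -0.0895, 0.2131]
eef_rot: [1.0, 0.001, -0.001, -0.0]
wrist_force: [0.3, 0.6, -1.1]
finger_gap: 0.0559
grasp_force: 20.0
[ 0.49945672 -0.0896763   0.21319986]
pred [232.1  84.7] 49.2
[228.5  67.5  51. ] [ 0.5995 -0.0506  0.09  ]
[225.5  69.5  47.7] [ 0.5981 -0.0482  0.09  ]
[236.5  69.5  47.6] [ 0.5981 -0.0567  0.09  ]
[231.5  78.5  44.4] [ 0.5915 -0.0526  0.09  ]
```

View pics/w3.png

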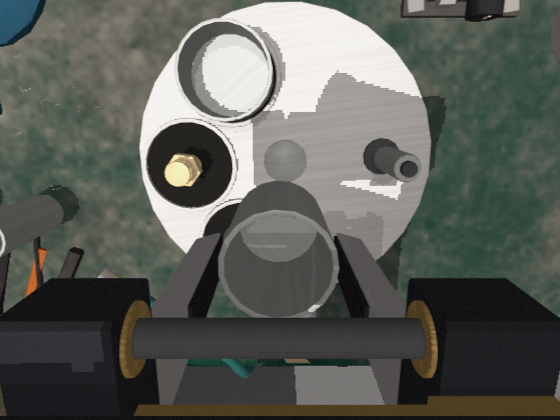

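```bash
python3 - <<'E'
from h import *
f='pics/w3.npz'
for g in(toz,fz):
  for k,v in {'axis':(285,160,.042),'nip':(184,169,.088),'post':(409,168,.122),'postb':(380,155,.05),'large':(226,70,.09),'dl':(140,150,.04),'dr':(431,150,.04),'dtop':(285,2,.04)}.items(): print(k,g(f,*v).round(4))
M,F,c=load(f); print(M.round(3).tolist())
E
```

```text
axis [ 0.5224 -0.0951  0.042 ]
nip [ 0.5209 -0.0114  0.088 ]
post [ 0.5274 -0.184   0.122 ]
postb [ 0.5282 -0.1819  0.05  ]
large [ 0.5977 -0.0486  0.09  ]
dl [0.5312 0.0409 0.04  ]
dr [ 0.5318 -0.2322  0.04  ]
dtop [ 0.6577 -0.0943  0.04  ]
axis [ 0.5226 -0.0952  0.042 ]
nip [ 0.5216 -0.0096  0.088 ]
post [ 0.5285 -0.1883  0.122 ]
postb [ 0.5296 -0.1847  0.05  ]
large [ 0.6026 -0.0467  0.09  ]
dl [0.5339 0.0479 0.04  ]
dr [ 0.5351 -0.2415  0.04  ]
dtop [ 0.6745 -0.0948  0.04  ]
[[0.002, -1.0, 0.0, -0.09], [-0.97, -0.002, 0.243, 0.457], [-0.243, -0.001, -0.97, 0.518], [0.0, 0.0, 0.0, 1.0]]
```

```bash
python3 - <<'E'
from h import *
f='pics/w3.npz'; p=robot.read_state()['tool_pos']; print('tcp',p.round(4))
print('held rim',toz(f,279,264.5,p[2]+.0205).round(4))
circ('pics/w3.png',(*p[:2],p[2]+.02),.028,p[2]+.0205,15)
print('tcp px',px(f,p))
E
```

```text
tcp [ 0.4995 -0.0897  0.2132]
held rim [ 0.5001 -0.089   0.2337]
pred [280.4 265.5] 61.2
[278.5 262.5  55.2] [ 0.5011 -0.0888  0.2337]
[274.5 265.5  56.3] [ 0.4997 -0.087   0.2337]
[278.5 273.5  64. ] [ 0.4957 -0.0888  0.2337]
[281.5 263.5  57.4] [ 0.5006 -0.0902  0.2337]
tcp px [280.15473384 249.49115926]
```

```bash
python3 -m inch '[[0.08,-0.07,0,0],[0.167,-0.137,0,0],[0.167,-0.137,0,0],[0.167,-0.137,0,0],[0.167,-0.137,0,0]]'
python3 - <<'E'
from h import *
d=snap('wrist','pics/w4.png'); print(robot.read_state()['tool_pos'])
circ('pics/w4.png',(.597,-.049,.09),.038,.09)
snap('top','pics/top4.png')
a=cv2.imread('pics/w4.png')[50:350,150:420]; b=cv2.imread('pics/top4.png')[150:260,230:340]
a=cv2.resize(a,None,fx=1.6,fy=1.6); b=cv2.resize(b,(350,350),interpolation=cv2.INTER_CUBIC)
o=np.zeros((480,432+360,3),np.uint8); o[:,:432]=a[:480]; o[:350,436:786]=b; cv2.imwrite('pics/m4.png',o)
E
```

```text
clock: 4.75
tool_pos: [0.5492, -0.0485, 0.2136]
eef_rot: [1.0, 0.0, -0.0, 0.0]
wrist_force: [-0.8, 0.3, -0.8]
finger_gap: 0.0559
grasp_force: 20.0
[ 0.54921404 -0.04849856  0.21381082]
pred [279.7 136.9] 47.5
[278.5 134.5  45.6] [ 0.5989 -0.048   0.09  ]
[276.5 137.5  42.2] [ 0.5965 -0.0464  0.09  ]
[280.5 137.5  43.5] [ 0.5966 -0.0496  0.09  ]
[271.5 133.5  47.9] [ 0.5997 -0.0424  0.09  ]
```

View pics/m4.png

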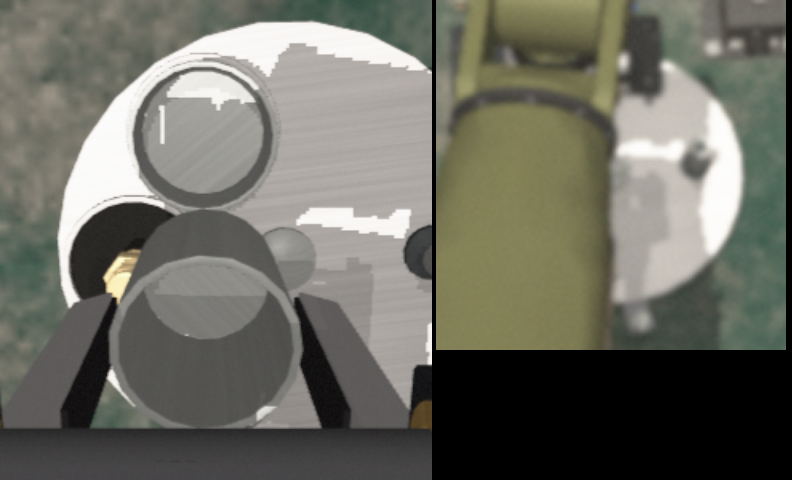

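```bash
python3 -m inch '[[0.08,-0.003,0,0],[0.16,-0.005,0,0],[0.16,-0.005,0.07,0],[0.16,-0.005,0.14,0],[0.16,-0.005,0.21,0],[0.16,-0.005,0.21,0],[0.16,-0.005,0.21,0]]'
python3 - <<'E'
from h import *
d=snap('wrist','pics/w5.png'); print(robot.read_state()['tool_pos'])
d=snap('side','pics/s5.png');f='pics/s5.npz'
print(px(f,(.597,-.047,.09)),px(f,(.597,-.047,.099)))
x,y=px(f,(.597,-.047,.1)).astype(int)
a=cv2.resize(cv2.imread('pics/s5.png')[y-50:y+50,x-60:x+60],None,fx=4,fy=4,interpolation=cv2.INTER_CUBIC)
b=cv2.imread('pics/w5.png')[80:330,150:450]
o=np.zeros((420,790,3),np.uint8);o[:400,:480]=a;o[:250,485:785]=b;cv2.imwrite('pics/m5.png',o)
E
```

```text
clock: 5.55
tool_pos: [0.5977, -0.0464, 0.1516]
eef_rot: [1.0, 0.001, 0.0, 0.0]
wrist_force: [0.0, -0.2, -0.4]
finger_gap: 0.0558
grasp_force: 20.0
[ 0.59803386 -0.04638714  0.15224951]
[304.73991014 194.47473111] [304.77143473 192.12132293]
```

View pics/m5.png

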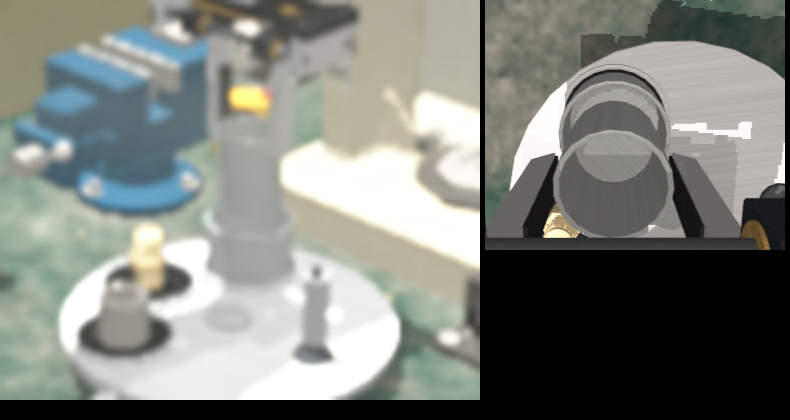

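The side view shows the held medium cup (centre column 249 in the crop) in line with the large one (251), and the wrist view agrees. Lowering.

```bash
python3 -m inch '[[0,0,0.03,0],[0,0,0.06,0],[0,0,0.08,0],[0,0,0.08,0]]' && python3 -m inch '[[0,0,0.03,0],[0,0,0.06,0],[0,0,0.09,0],[0,0,0.1,0],[0,0,0.1,0]]'
```

```text
clock: 6.05
tool_pos: [0.5971, -0.0459, 0.1255]
eef_rot: [1.0, 0.001, -0.001, -0.0]
wrist_force: [0.9, 0.6, -1.5]
finger_gap: 0.0561
grasp_force: 20.0
clock: 6.55
tool_pos: [0.5974, -0.046, 0.0962]
eef_rot: [1.0, 0.001, -0.001, -0.0]
wrist_force: [-0.2, -0.3, -1.8]
finger_gap: 0.056
grasp_force: 20.0
```

```bash
python3 -m inch '[[0,0,0.007,0],[0,0,0.007,0],[0,0,0.007,0]]' && python3 -m inch '[[0,0,0,0],[0,0,0,0],[0,0,0,0],[0,0,0,0],[0,0,0,0]]' 76 && python3 -m inch '[[0,0,-0.05,0],[0,0,-0.15,0],[-0.1,-0.1,-0.3,0],[-0.25,-0.25,-0.45,0],[-0.35,-0.45,-0.45,0],[-0.46,-0.6,-0.45,0],[-0.46,-0.7,-0.45,0],[-0.46,-0.7,-0.45,0]]' 94
python3 - <<'E'
from h import *
d=snap('wrist','pics/w6.png'); print(robot.read_state()['tool_pos'])
circ('pics/w6.png',(.46,.162,.09),.020,.09,30)
E
```

```text
clock: 6.85
tool_pos: [0.5978, -0.046, 0.095]
eef_rot: [1.0, 0.001, 0.0, 0.0]
wrist_force: [-0.2, -0.6, -2.5]
finger_gap: 0.0561
grasp_force: 20.0
clock: 7.35
tool_pos: [0.5977, -0.046, 0.0948]
eef_rot: [1.0, 0.001, 0.0, -0.0]
wrist_force: [-0.5, 0.1, 0.1]
finger_gap: 0.076
grasp_force: 0.0
clock: 8.15
tool_pos: [0.4579, 0.166, 0.2317]
eef_rot: [1.0, 0.001, 0.001, -0.0]
wrist_force: [0.9, 0.4, 0.2]
finger_gap: 0.0937
grasp_force: 0.0
[0.45707033 0.16853694 0.23197577]
pred [283.7 188.7] 22.8
[279.5 186.5  20.5] [0.462  0.1657 0.09  ]
[280.5 189.5  22.1] [0.4593 0.1648 0.09  ]
[281.5 192.5  22.1] [0.4566 0.1639 0.09  ]
```

```bash
python3 -m inch '[[0.008,0.012,0.1,0],[0.008,0.012,0.2,0],[0.008,0.012,0.24,0],[0.008,0.012,0.24,0],[0.008,0.012,0.24,0]]' 62
python3 - <<'E'
from h import *
d=snap('wrist','pics/w7.png'); print(robot.read_state()['tool_pos'])
circ('pics/w7.png',(.4595,.1648,.09),.020,.09,12)
g=cv2.cvtColor(cv2.imread('pics/w7.png'),cv2.COLOR_BGR2GRAY)
u,v=px('pics/w7.npz',(.4595,.1648,.09)).astype(int)
print(u,v); print('row',u-42,g[v,u-42:u+42:2]); print('col',v-42,g[v-42:v+42:2,u])
E
```

```text
clock: 8.7
tool_pos: [0.4623, 0.1602, 0.1592]
eef_rot: [1.0, 0.001, 0.001, -0.0]
wrist_force: [0.1, -0.3, -0.1]
finger_gap: 0.0622
grasp_force: 0.0
[0.46241205 0.16026029 0.1593811 ]
pred [272.7 216.9] 28.9
[272.5 213.5  25.7] [0.462  0.1649 0.09  ]
[272.5 216.5  27.7] [0.4598 0.1649 0.09  ]
[272.5 220.5  32.4] [0.4569 0.1649 0.09  ]
[268.5 215.5  27.9] [0.4605 0.1677 0.09  ]
272 216
row 230 [136 129 122 114 113 116 119 137 164 127 102 101 102 103 103 106 104 102
 104 105 103 100 102 103 104 103 104 102 101 107 108 105 100 118 167 141
 107 118 122 126 128 128]
col 174 [102 101  98 101  99 103 102 112 182 150 150 170 171 169 169 168 169 135
 102 103 103 100 103 101 102 100 102  97  97  96  96  99 106 244 226 110
 110 116 122 120 114 106]
```

```bash
python3 -m inch '[[-0.007,-0.016,0,0],[-0.007,-0.016,0.1,0],[-0.007,-0.016,0.2,0],[-0.007,-0.016,0.298,0],[-0.007,-0.016,0.298,0],[-0.007,-0.016,0.298,0]]' && python3 -m inch '[[0,0,0,0],[0,0,0,0],[0,0,0,0],[0,0,0,0],[0,0,0,0]]' 25 20 && python3 -m inch '[[0,0,-0.1,0],[0,0,-0.25,0],[0,0,-0.4,0],[0,0,-0.5,0],[0,0,-0.6,0],[0,0,-0.6,0]]'
```

```text
clock: 9.35
tool_pos: [0.46, 0.1652, 0.0695]
eef_rot: [1.0, 0.001, 0.0, -0.0]
wrist_force: [-0.2, -1.1, 1.0]
finger_gap: 0.0622
grasp_force: 0.0
clock: 9.85
tool_pos: [0.4601, 0.165, 0.0692]
eef_rot: [1.0, 0.001, 0.001, -0.0]
wrist_force: [-0.3, -0.9, 6.6]
finger_gap: 0.0399
grasp_force: 20.0
clock: 10.45
tool_pos: [0.4607, 0.1653, 0.2522]
eef_rot: [1.0, 0.001, 0.003, -0.001]
wrist_force: [-0.8, 0.4, -1.7]
finger_gap: 0.0404
grasp_force: 20.0
```

```bash
python3 -m inch '[[0.03,0.1,0,0],[0.06,0.25,0,0],[0.1,0.4,0,0],[0.15,0.55,0,0],[0.23,0.703,0,0],[0.23,0.703,0,0],[0.23,0.703,0,0],[0.23,0.703,0,0]]'
python3 - <<'E'
from h import *
d=snap('wrist','pics/w8.png'); p=robot.read_state()['tool_pos']; print(p)
circ('pics/w8.png',(.597,-.047,.114),.028,.114,15)
circ('pics/w8.png',(p[0],p[1],p[2]+.02),.020,p[2]+.02,15)
a=cv2.imread('pics/w8.png')[40:340,150:420]; cv2.imwrite('pics/m8.png',cv2.resize(a,None,fx=2,fy=2))
E
```

```text
clock: 11.25
tool_pos: [0.5285, -0.045, 0.2478]
eef_rot: [1.0, 0.001, -0.0, -0.0]
wrist_force: [-0.0, 0.1, -1.0]
finger_gap: 0.0402
grasp_force: 20.0
[ 0.52857497 -0.04472757  0.24807648]
pred [281.9 110.2] 34.5
[283.5 109.5  37.3] [ 0.5976 -0.0483  0.114 ]
[280.5 110.5  34. ] [ 0.5968 -0.0459  0.114 ]
[276.5 112.5  35.1] [ 0.5952 -0.0426  0.114 ]
[281.5 102.5  38.4] [ 0.603  -0.0466  0.114 ]
pred [279.5 265.5] 43.8
[274.5 264.5  39.4] [ 0.5291 -0.0425  0.2681]
[281.5 264.5  39.4] [ 0.5291 -0.0456  0.2681]
[277.5 261.5  42.7] [ 0.5305 -0.0438  0.2681]
[277.5 266.5  42.7] [ 0.5281 -0.0438  0.2681]
```

View pics/m8.png

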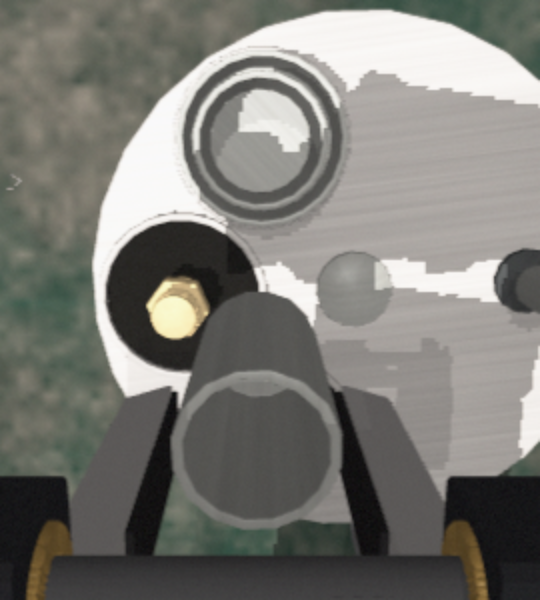

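The medium cup sits concentric in the large one, rim centred at (280,108.5) → (0.598, -0.046). I'll put the small cup there.

```bash
python3 -m inch '[[0.1,0.004,0,0],[0.2,0.004,0,0],[0.23,0.004,0.06,0],[0.23,0.004,0.13,0],[0.23,0.004,0.17,0],[0.23,0.004,0.17,0],[0.23,0.004,0.17,0]]'
python3 - <<'E'
from h import *
d=snap('wrist','pics/w9.png'); p=robot.read_state()['tool_pos']; print(p)
d=snap('side','pics/s9.png');f='pics/s9.npz'
g=cv2.cvtColor(cv2.imread('pics/s9.png'),cv2.COLOR_BGR2GRAY)
for z in(.102,.108,.145,.16): 
    u,v=px(f,(.5977,-.046,z)); print(z,round(u,1),round(v),g[int(round(v)),int(u)-20:int(u)+21])
E
```

```text
clock: 12.0
tool_pos: [0.598, -0.0465, 0.1983]
eef_rot: [1.0, 0.001, 0.0, 0.0]
wrist_force: [0.2, 0.9, -0.6]
finger_gap: 0.0399
grasp_force: 20.0
[ 0.59820921 -0.04665853  0.19869838]
0.102 304.7 191 [142 137 133 126 119 116 124 141 158 176 185 187 192 196 193 197 199 187
 172 169 167 166 166 166 165 166 168 170 171 171 176 179 180 179 179 178
 180 184 197 218 238]
0.108 304.7 190 [147 145 145 142 137 130 125 123 131 158 182 184 186 198 210 205 193 178
 167 165 164 164 163 163 161 160 160 163 170 176 178 178 178 179 183 193
 208 224 239 251 254]
0.145 304.9 180 [102 101 105 125 152 163 166 171 174 173 168 163 157 155 155 155 159 166
 167 163 162 164 164 166 168 168 166 160 168 203 231 243 251 254 254 255
 254 254 254 254 254]
0.16 304.9 176 [103 103 104 104 104 106 108 112 118 127 138 148 156 157 153 142 134 146
 157 160 162 164 165 167 168 170 168 165 161 160 167 170 169 167 163 163
 169 182 207 223 211]
```

```bash
python3 -m inch '[[0,0,0.02,0],[0,0,0.05,0],[0,0,0.08,0],[0,0,0.1,0],[0,0,0.1,0]]' && python3 -m inch '[[0,0,0.03,0],[0,0,0.06,0],[0,0,0.09,0],[0,0,0.12,0],[0,0,0.14,0],[0,0,0.155,0],[0,0,0.155,0]]'
```

```text
clock: 12.6
tool_pos: [0.5975, -0.0469, 0.166]
eef_rot: [1.0, 0.001, -0.001, -0.0]
wrist_force: [0.3, -0.4, -0.8]
finger_gap: 0.0402
grasp_force: 20.0
clock: 13.3
tool_pos: [0.5978, -0.0469, 0.1202]
eef_rot: [1.0, 0.001, -0.0, -0.0]
wrist_force: [0.7, -0.1, -1.9]
finger_gap: 0.0398
grasp_force: 20.0
```

```bash
python3 -m inch '[[0,0,0.006,0],[0,0,0.006,0],[0,0,0.006,0]]' && python3 -m inch '[[0,0,0,0],[0,0,0,0],[0,0,0,0],[0,0,0,0],[0,0,0,0]]' 62 && python3 -m inch '[[0,0,-0.05,0],[0,0,-0.15,0],[0,0,-0.3,0],[-0.1,0.1,-0.42,0],[-0.2,0.25,-0.42,0],[-0.23,0.4,-0.42,0],[-0.23,0.46,-0.42,0],[-0.23,0.46,-0.42,0]]' 62
python3 - <<'E'
from h import *
d=snap('wrist','pics/w10.png'); p=robot.read_state()['tool_pos']; print(p)
f='pics/w10.npz'
circ('pics/w10.png',(.5975,-.0465,.138),.020,.138,15)
circ('pics/w10.png',(.5975,-.0465,.114),.028,.114,15)
circ('pics/w10.png',(.5275,-.183,.122),.008,.122,25)
circ('pics/w10.png',(.522,-.095,.04),.138,.04,15)
E
```

```text
clock: 13.6
tool_pos: [0.5981, -0.0469, 0.1193]
eef_rot: [1.0, 0.001, 0.0, 0.0]
wrist_force: [-0.1, 0.0, -1.5]
finger_gap: 0.0402
grasp_force: 20.0
clock: 14.1
tool_pos: [0.598, -0.0469, 0.1191]
eef_rot: [1.0, 0.001, 0.0, 0.0]
wrist_force: [-0.4, 0.3, -0.4]
finger_gap: 0.0616
grasp_force: 0.0
clock: 14.9
tool_pos: [0.5286, -0.1875, 0.2463]
eef_rot: [1.0, -0.001, 0.001, 0.0]
wrist_force: [0.7, 0.7, -0.1]
finger_gap: 0.0621
grasp_force: 0.0
[ 0.52903159 -0.18588495  0.24601163]
pred [ 90.1 110.2] 26.8
[ 92.5 108.5  23.5] [ 0.5988 -0.0484  0.138 ]
[ 97.5 105.5  29.3] [ 0.6009 -0.0524  0.138 ]
[ 88.5 109.5  23.6] [ 0.598  -0.0454  0.138 ]
[ 91.5 105.5  27.1] [ 0.6009 -0.0479  0.138 ]
pred [104.6 110.2] 34.6
[100.5 110.5  35.1] [ 0.5973 -0.0432  0.114 ]
[103.5 109.5  32.9] [ 0.5981 -0.0457  0.114 ]
[101.5 113.5  32.9] [ 0.5949 -0.0437  0.114 ]
[106.5 112.5  32.9] [ 0.5957 -0.0479  0.114 ]
pred [273.5 196.6] 9.6
[275.5 195.5  10.4] [ 0.5284 -0.1846  0.122 ]
[278.5 194.5   9.3] [ 0.5293 -0.1871  0.122 ]
pred [190.6 184.2] 131.4
[183.5 181.5 136.4] [ 0.5249 -0.0878  0.04  ]
[181.5 185.5 140.6] [ 0.5206 -0.0854  0.04  ]
[194.5 174.5 129.8] [ 0.5323 -0.0997  0.04  ]
[201.5 181.5 119.8] [ 0.5248 -0.1066  0.04  ]
```

Both cups are nested and released. The post is at about (0.527, -0.185) and the axis at about (0.522, -0.095). Next I'll grip the post.

```bash
python3 -m inch '[[-0.006,-0.003,0.1,0],[-0.006,-0.003,0.2,0],[-0.006,-0.003,0.3,0],[-0.006,-0.003,0.4,0],[-0.006,-0.003,0.5,0],[-0.006,-0.003,0.58,0],[-0.006,-0.003,0.58,0],[-0.006,-0.003,0.58,0]]' 62 && python3 -m inch '[[0,0,0,0],[0,0,0,0],[0,0,0,0],[0,0,0,0],[0,0,0,0],[0,0,0,0]]' 10 45
python3 - <<'E'
import numpy as np
from plant import robot
p=robot.read_state()['tool_pos'];print(p)
# arc in tool units from the start, axis estimate
a=np.array([.522,-.095]); t0=272.5
for t in np.arange(5,156,5):
    th=np.radians([t0,t0+t]); d=.09*np.array([np.cos(th[1])-np.cos(th[0]),np.sin(th[1])-np.sin(th[0])])
    print(t,np.round([d[0]/.3,-d[1]/.3],3),end='; ')
E
```

```text
clock: 15.75
tool_pos: [0.528, -0.1834, 0.0721]
eef_rot: [1.0, 0.001, 0.0, 0.0]
wrist_force: [0.2, 0.4, -0.4]
finger_gap: 0.0623
grasp_force: 0.0
clock: 16.35
tool_pos: [0.5275, -0.1857, 0.0713]
eef_rot: [1.0, 0.001, 0.0, 0.001]
wrist_force: [0.6, -8.7, 1.4]
finger_gap: 0.0202
grasp_force: 45.0
[ 0.52750569 -0.18569337  0.07127012]
5 [ 0.026 -0.002]; 10 [ 0.052 -0.007]; 15 [ 0.077 -0.014]; 20 [ 0.102 -0.023]; 25 [ 0.125 -0.034]; 30 [ 0.148 -0.047]; 35 [ 0.17  -0.062]; 40 [ 0.19  -0.079]; 45 [ 0.208 -0.097]; 50 [ 0.225 -0.117]; 55 [ 0.24  -0.139]; 60 [ 0.253 -0.161]; 65 [ 0.264 -0.185]; 70 [ 0.273 -0.21 ]; 75 [ 0.28  -0.235]; 80 [ 0.284 -0.261]; 85 [ 0.287 -0.287]; 90 [ 0.287 -0.313]; 95 [ 0.284 -0.339]; 100 [ 0.28  -0.365]; 105 [ 0.273 -0.39 ]; 110 [ 0.264 -0.415]; 115 [ 0.253 -0.438]; 120 [ 0.24  -0.461]; 125 [ 0.225 -0.482]; 130 [ 0.208 -0.502]; 135 [ 0.19  -0.521]; 140 [ 0.17  -0.538]; 145 [ 0.148 -0.553]; 150 [ 0.125 -0.566]; 155 [ 0.102 -0.577];
```

```bash
python3 -m inch '[[0,0,0,0],[0,0,0,0],[0,0,0,0]]' 10 15
python3 - <<'E'
from h import *
d=snap('wrist','pics/w11.png'); f='pics/w11.npz'
for x in(.515,.527,.539): print(x,px(f,(x,-.1855,.122)).round(1))
circ('pics/w11.png',(.527,-.1855,.122),.008,.122,30)
g=cv2.cvtColor(cv2.imread('pics/w11.png'),cv2.COLOR_BGR2GRAY)
u,v=px(f,(.527,-.1855,.122)).astype(int)
print(u,v);print(g[v-60:v+60:3,u-45:u+46:5])
E
```

```text
clock: 16.65
tool_pos: [0.5275, -0.1857, 0.0713]
eef_rot: [1.0, 0.001, 0.0, 0.001]
wrist_force: [0.1, -10.9, -1.5]
finger_gap: 0.0208
grasp_force: 15.0
0.515 [280.3 327.7]
0.527 [280.4 299.4]
0.539 [280.5 270. ]
pred [280.4 299.4] 21.2
[276.5 293.5  23.4] [ 0.5295 -0.184   0.122 ]
[275.5 290.5  23.4] [ 0.5307 -0.1836  0.122 ]
[283.5 294.5  21.2] [ 0.529  -0.1867  0.122 ]
280 299
[[ 81  81  79  80  16  71  71  73  78  79  79  79  79  21  85  84  78  80
  126]
 [ 81  80  82  80  11  71  74  74  79  80  77  78  78  11  83  85  82  79
   93]
 [ 79  81  80  79  13  71  76  74  79  78  77  80  81  14  84  84  82  80
   81]
 [ 82  82  81  80  12  70  77  74  79  79  76  78  79  10  83  85  80  81
   82]
 [ 79  82  81  81  17  71  73  72  80  79  76  74  78  16  66  84  78  81
   80]
 [ 82  81  82  81  15  72  73  72  74  75  75  76  77  34  55  81  81  81
   80]
 [ 83  81  81  68  11  72  72  71  75  74  76  76  74  56  33  80  81  80
   81]
 [ 79  81  81  63  19  69  74  72  75  74  74  74  77  63  14  80  82  81
   80]
 [ 81  81  80  26  33  73  73  71  74  74  72  75  76  78  11  81  81 
[... 1822 characters left out ...]
  55  56  55  55  55  56  55  55  52  55  53
   52]
 [ 59  57  57  56  55  57  59  57  57  57  58  57  56  57  59  58  58  57
   56]
 [ 57  57  58  61  57  58  59  58  57  62  58  58  59  58  58  57  59  59
   57]
 [ 62  61  60  62  64  62  60  61  61  62  60  61  61  62  59  60  61  60
   62]
 [ 61  60  61  61  60  62  61  60  62  62  61  61  62  63  62  61  62  62
   61]
 [ 62  60  62  61  60  61  63  60  62  59  61  61  61  61  62  62  61  61
   61]
 [ 61  59  62  60  62  60  59  59  61  61  61  61  60  61  61  62  63  62
   63]
 [ 60  59  61  58  59  58  58  59  60  60  59  60  60  60  59  61  58  57
   60]
 [ 56  55  58  57  56  57  57  56  56  56  57  57  58  57  57  58  57  57
   59]]
```

```bash
python3 -m inch '[[0.008,0.008,0,0],[0.026,0.006,0,0],[0.052,0.001,0,0],[0.077,-0.006,0,0],[0.102,-0.015,0,0],[0.125,-0.026,0,0],[0.14,-0.034,0,0],[0.148,-0.039,0,0]]' 10 45
```

```text
clock: 17.5
tool_pos: [0.5715, -0.1716, 0.0711]
eef_rot: [1.0, 0.001, -0.001, -0.001]
wrist_force: [-6.9, 4.4, 6.4]
finger_gap: 0.0202
grasp_force: 45.0
```

```bash
python3 -m inch '[[0.009,-0.008,0,0],[0.02,-0.018,0,0],[0.039,-0.036,0,0],[0.057,-0.054,0,0],[0.074,-0.074,0,0],[0.089,-0.096,0,0],[0.097,-0.107,0,0],[0.102,-0.118,0,0]]'
```

```text
clock: 18.3
tool_pos: [0.6027, -0.1372, 0.0712]
eef_rot: [1.0, 0.001, 0.0, 0.0]
wrist_force: [1.5, -5.6, 1.3]
finger_gap: 0.0206
grasp_force: 45.0
```

```bash
python3 -m inch '[[0.006,-0.01,0,0],[0.013,-0.023,0,0],[0.022,-0.048,0,0],[0.029,-0.073,0,0],[0.033,-0.099,0,0],[0.035,-0.125,0,0],[0.036,-0.142,0,0],[0.036,-0.151,0,0]]'
```

```text
clock: 19.1
tool_pos: [0.6128, -0.0916, 0.0712]
eef_rot: [1.0, 0.001, -0.0, 0.0]
wrist_force: [-5.4, -6.0, 5.0]
finger_gap: 0.0203
grasp_force: 45.0
```

```bash
python3 -m inch '[[-0.003,-0.012,0,0],[-0.006,-0.026,0,0],[-0.01,-0.052,0,0],[-0.017,-0.077,0,0],[-0.026,-0.102,0,0],[-0.037,-0.125,0,0],[-0.044,-0.138,0,0],[-0.05,-0.147,0,0]]'
```

```text
clock: 19.9
tool_pos: [0.5986, -0.0474, 0.0712]
eef_rot: [1.0, 0.001, 0.001, 0.0]
wrist_force: [6.5, -3.4, -1.4]
finger_gap: 0.0205
grasp_force: 45.0
```

```bash
python3 -m inch '[[-0.006,-0.01,0,0],[-0.013,-0.022,0,0],[-0.03,-0.042,0,0],[-0.048,-0.061,0,0],[-0.068,-0.078,0,0],[-0.09,-0.093,0,0],[-0.105,-0.1,0,0],[-0.113,-0.106,0,0]]'
python3 - <<'E'
from h import *
s=robot.read_state();p=s['tool_pos'];print(p,s['wrist_force'])
d=p[:2]-[.522,-.095]; print(np.hypot(*d),np.degrees(np.arctan2(d[1],d[0])))
for n in('top','side','wrist'): snap(n,f'pics/{n}12.png')
ps=(.4327,-.1061,.138); print(px('pics/top12.npz',ps),px('pics/side12.npz',ps),px('pics/wrist12.npz',ps))
circ('pics/side12.png',ps,.02,.138,20)
E
```

```text
clock: 20.7
tool_pos: [0.5643, -0.016, 0.0712]
eef_rot: [1.0, 0.001, 0.001, 0.0]
wrist_force: [2.8, -7.4, 0.1]
finger_gap: 0.0204
grasp_force: 45.0
[ 0.56434593 -0.01599197  0.07124275] [ 2.83743032 -7.38699874  0.11006434]
0.08964065076701143 61.81002510443707
[289.39216506 224.15391526] [281.97725547 203.91038037] [493.48174406 601.02073877]
pred [282.  203.9] 6.5
```

```bash
python3 -m inch '[[-0.006,-0.003,0,0],[-0.014,-0.007,0,0],[-0.022,-0.011,0,0],[-0.028,-0.013,0,0],[-0.031,-0.014,0,0],[-0.031,-0.014,0,0],[-0.031,-0.014,0,0],[-0.031,-0.014,0,0]]'
python3 - <<'E'
from h import *
s=robot.read_state();p=s['tool_pos'];print(p,s['wrist_force'])
d=p[:2]-[.522,-.095]; print(np.hypot(*d),np.degrees(np.arctan2(d[1],d[0])))
d=snap('side','pics/s13.png');f='pics/s13.npz'
for k,q in {'small top':(.4327,-.1061,.138),'pointer top':(.3602,-.1152,.044),'large bot':(.4327,-.1061,.04)}.items(): print(k,px(f,q).round(1))
t=cv2.imread('pics/top0.png'); 
a=cv2.cvtColor(d['img'],cv2.COLOR_RGB2GRAY); print(a[202:275:4,255:310:2])
E
```

```text
clock: 21.65
tool_pos: [0.5553, -0.0119, 0.0712]
eef_rot: [1.0, 0.001, 0.001, 0.0]
wrist_force: [3.9, -3.6, -0.5]
finger_gap: 0.0205
grasp_force: 45.0
[ 0.55529373 -0.01189988  0.0712343 ] [ 3.912929   -3.63830003 -0.51417436]
0.08952151693131258 68.16669263249685
small top [282.  203.9]
pointer top [267.3 240. ]
large bot [282.3 231.2]
[[168 175 178 172 165 170 178 177 174 179 181 188 193 186 188 187 174 168
  164 204 255 255 255 255 255 255 253 252]
 [161 174 178 172 169 166 157 161 194 247 255 251 171 166 165 162 169 173
  131 165 232 236 236 236 237 237 237 235]
 [155 150 153 160 165 218 255 255 255 255 255 244 148 157 163 164 162 160
  155 170 229 237 237 237 238 239 239 240]
 [175 161 150 197 255 255 255 255 255 255 255 167 156 161 164 167 165 171
  198 206 223 222 229 235 238 237 238 239]
 [165 165 228 255 255 255 255 255 255 229 152 149 155 158 161 163 162 160
  156 151 198 215 195 193 196 207 219 229]
 [172 168 253 255 255 255 250 237 226 171 173 157 157 158 161 163 161 166
  191 220 197 187 191 200 214 215 234 241]
 [180 169 170 207 211 213 222 232 230 167 151 156 160 164 1
[... 762 characters left out ...]
109 116 116 111 103  91  86  98 109 101  96  97 100 102  99  95  91  97
  120 132 124 116 117 119 121 118 117 114]
 [106 105 105 106 100 101  99  98  98  97 102 109 102  95 107 128 147 162
  161 153 156 161 152 155 162 155 136 134]
 [ 93  97  99  95  94  97  95  96  96  98  99 109 136 147 162 160 148 152
  152 159 153 144 143 144 152 152 144 141]
 [ 86  96 102  98  97  98  96  94  93 121 148 156 155 149 152 152 156 159
  153 151 159 149 133 133 137 149 146 146]
 [ 70  74  79  85  91 103 105  95  98  96 103 130 136 143 149 155 151 146
  140 137 144 144 144 143 143 151 149 142]
 [ 63  65  71  74  81  89  90  91 120 139 148 152 153 162 166 162 142 140
  147 138 131 141 143 149 149 148 149 155]]
```

The disc has turned 154.7°. In the side image the nested tiers share one centre at about column 285, against 282 predicted plus roughly 2 px of camera bias, so the cups are at the front spot. I'll settle briefly and hand in.

```bash
python3 -m inch '[[0,0,0,0],[0,0,0,0],[0,0,0,0],[0,0,0,0],[0,0,0,0]]' && python3 -c "
from plant import robot
print(robot.sign_off())"
```

```text
clock: 22.2
tool_pos: [0.5553, -0.0119, 0.0712]
eef_rot: [1.0, 0.001, 0.001, 0.0]
wrist_force: [4.5, -4.5, -1.6]
finger_gap: 0.0202
grasp_force: 45.0
the job is handed in; nothing more can be done
None
```

I nested the three cups, turned the carousel about 2.7 rad so they stand at the front, and handed the job in at 22.2 s still gripping the post at 45 N; no verdict came back, and I checked the final position only by arm pose and side-camera pixel values.

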